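# Snap shut the pacifier case

### The job

Close up the pacifier case: pick out the lid that matches it, set that lid fully down on the case with all the snap tabs still up, then fold in and press the four snap tabs around the rim one after another until every one is engaged, flat over the lid. Keep the pacifier inside, and leave the other lid and the jar where they are.

Things in the scene. Friction and masses are not known exactly. Their poses are not given: they have to be found in the camera images.
- case: Square open white plastic case, stuck to the dresser by a suction foot. Outside 110 x 110 mm, 55 mm high, walls and floor 7 mm. Origin: centre of its underside, on the dresser; x, y square to its sides, z up. Mid-way along each side a lug stands out 12 mm and carries a grey snap tab, hinged 62 mm from the case's centre and 61.7 mm above the dresser. A pacifier lies loose inside.
- case_rim (a point): Centre of the case's 96 x 96 mm opening, level with the top of its walls (55 mm above the dresser). Axes as the case.
- square_lid_knob (a point): Centre of the square lid's grip knob, a beech block 24 x 24 mm, 30 mm high, on a bamboo plate 110 x 110 x 4 mm whose top lies 15 mm below this point. x, y square to plate and knob, z up. Lid about 90 g. Starts lying plug-down on the dresser, this point 28 mm up. Seated on the case, plate resting on the walls all round, it is 74 mm up. Fits in any of its four quarter turns.
- square_lid_plug (a point): Centre of the square lid's lowest face, 28 mm straight below the knob's centre: the bottom of the white plug under the plate that drops into a case's opening. Plug 90 x 90 mm, 9 mm deep, narrowing to 86 mm at the bottom.
- round_lid_knob (a point): Centre of the same knob on a round lid (bamboo disc 112 mm across, 4 mm thick) that belongs to some other pot. Starts lying on the dresser, 28 mm up.
- pacifier_mid (a point): The mint pacifier lying in the case (plate 42 x 30 mm, teat up, 31 mm high), a point half-way up.
- jar_mid (a point): Glass jar with wire clasp, 80 mm across, 98 mm high, loose, standing on the dresser; this point is half-way up.
- tab_px (a joint): Snap tab on the case's +x side: its angle in rad above flat. Open it stands at 1.5 to 1.7, just past upright. At 0 it lies level over the lid's edge, pointing to the case's centre, top 64 mm above the dresser: engaged. Stiff hinge: resists with about 3 N at its end, and stays wherever it is left. Engaged only when pressed right down to its stop; it cannot get flat if the lid stands proud.
- tab_px_tip (a point): Middle of the free end of the snap tab on the case's +x side, a grey plate 24 mm long from hinge to end, 26 mm wide, 4 mm thick. Open, this end is about 86 mm above the dresser; folded flat, 38 mm from the case's centre line.
- tab_py (a joint): Snap tab on the case's +y side: its angle in rad above flat. Open it stands at 1.5 to 1.7, just past upright. At 0 it lies level over the lid's edge, pointing to the case's centre, top 64 mm above the dresser: engaged. Stiff hinge: resists with about 3 N at its end, and stays wherever it is left. Engaged only when pressed right down to its stop; it cannot get flat if the lid stands proud.
- tab_py_tip (a point): Middle of the free end of the snap tab on the case's +y side, a grey plate 24 mm long from hinge to end, 26 mm wide, 4 mm thick. Open, this end is about 86 mm above the dresser; folded flat, 38 mm from the case's centre line.
- tab_nx (a joint): Snap tab on the case's -x side: its angle in rad above flat. Open it stands at 1.5 to 1.7, just past upright. At 0 it lies level over the lid's edge, pointing to the case's centre, top 64 mm above the dresser: engaged. Stiff hinge: resists with about 3 N at its end, and stays wherever it is left. Engaged only when pressed right down to its stop; it cannot get flat if the lid stands proud.
- tab_nx_tip (a point): Middle of the free end of the snap tab on the case's -x side, a grey plate 24 mm long from hinge to end, 26 mm wide, 4 mm thick. Open, this end is about 86 mm above the dresser; folded flat, 38 mm from the case's centre line.
- tab_ny (a joint): Snap tab on the case's -y side: its angle in rad above flat. Open it stands at 1.5 to 1.7, just past upright. At 0 it lies level over the lid's edge, pointing to the case's centre, top 64 mm above the dresser: engaged. Stiff hinge: resists with about 3 N at its end, and stays wherever it is left. Engaged only when pressed right down to its stop; it cannot get flat if the lid stands proud.
- tab_ny_tip (a point): Middle of the free end of the snap tab on the case's -y side, a grey plate 24 mm long from hinge to end, 26 mm wide, 4 mm thick. Open, this end is about 86 mm above the dresser; folded flat, 38 mm from the case's centre line.
Things that resemble listed ones, but are neither listed nor needed, are in the scene too. What is shaped like the part that bears square_lid_knob but red or turquoise is not meant.

How it is judged:
On the way, in this order (a step that is already met when the one before it is completed fails the run):
1. the square lid is seated on the case, with all four tabs still up (z of square_lid_knob in the frame of case between 0.071 and 0.0765 m and horizontal distance between square_lid_knob and case_rim below 0.007 m and angle between square_lid_knob's own z axis and vertical below 0.04 rad and value of joint each of tab_px, tab_py, tab_nx, tab_ny above 0.8 rad), for 0.2 s.
2. one of the tabs engaged over the seated lid (z of square_lid_knob in the frame of case between 0.071 and 0.0765 m and horizontal distance between square_lid_knob and case_rim below 0.007 m and angle between square_lid_knob's own z axis and vertical below 0.04 rad and (value of joint tab_px below 0.1 rad or value of joint tab_py below 0.1 rad or value of joint tab_nx below 0.1 rad or value of joint tab_ny below 0.1 rad)), for 0.2 s.
3. two of the tabs engaged over the seated lid (z of square_lid_knob in the frame of case between 0.071 and 0.0765 m and horizontal distance between square_lid_knob and case_rim below 0.007 m and angle between square_lid_knob's own z axis and vertical below 0.04 rad and (value of joint each of tab_px, tab_py below 0.1 rad or value of joint each of tab_px, tab_nx below 0.1 rad or value of joint each of tab_px, tab_ny below 0.1 rad or value of joint each of tab_py, tab_nx below 0.1 rad or value of joint each of tab_py, tab_ny below 0.1 rad or value of joint each of tab_nx, tab_ny below 0.1 rad)), for 0.2 s.
4. three of the tabs engaged over the seated lid (z of square_lid_knob in the frame of case between 0.071 and 0.0765 m and horizontal distance between square_lid_knob and case_rim below 0.007 m and angle between square_lid_knob's own z axis and vertical below 0.04 rad and (value of joint each of tab_px, tab_py, tab_nx below 0.1 rad or value of joint each of tab_px, tab_py, tab_ny below 0.1 rad or value of joint each of tab_px, tab_nx, tab_ny below 0.1 rad or value of joint each of tab_py, tab_nx, tab_ny below 0.1 rad)), for 0.2 s.
5. all four of the tabs engaged over the seated lid (z of square_lid_knob in the frame of case between 0.071 and 0.0765 m and horizontal distance between square_lid_knob and case_rim below 0.007 m and angle between square_lid_knob's own z axis and vertical below 0.04 rad and value of joint each of tab_px, tab_py, tab_nx, tab_ny below 0.1 rad), for 0.2 s.
At the end, for the whole second after the job is handed in: the square lid is seated on the case (its knob's centre 71 to 76.5 mm above the case's underside, within 7 mm of the centre, tilted under 0.04 rad), all four tabs are within 0.1 rad of flat, the pacifier is inside the case, and the round lid and the jar are within 30 mm of where they started (z of square_lid_knob in the frame of case between 0.071 and 0.0765 m and horizontal distance between square_lid_knob and case_rim below 0.007 m and angle between square_lid_knob's own z axis and vertical below 0.04 rad and value of joint each of tab_px, tab_py, tab_nx, tab_ny below 0.1 rad and horizontal distance between pacifier_mid and case_rim below 0.06 m and z of pacifier_mid in the frame of case below 0.045 m and distance of each of round_lid_knob, jar_mid from where it was at the start of the episode below 0.03 m); the robot touches nothing.
It fails at once if the round lid is moved more than 30 mm (distance of round_lid_knob from where it was at the start of the episode above 0.03 m).
It fails at once if the jar is moved more than 30 mm (distance of jar_mid from where it was at the start of the episode above 0.03 m).
It also fails if it takes over 61 s, if anything falls off the work surface, if the arm or the gripper's body presses on something with over 40 N, if the wrist force passes 120 N, or if a joint passes its speed limit or range.

### The arm

A 7-joint arm with a two-finger parallel gripper is mounted at the origin on the work surface. World frame = base frame: x ahead of the robot, y to its left, z up, the work surface at z = 0. Lengths are in m, angles in rad, forces in N, time in s.
With the tool pointing down it reaches from about 0.35 to 0.9 m from the base axis. Payload 19.9 kg.
Tool frame: the origin (TCP) lies between the finger pads; the fingertips stand 19 mm ahead of it and the grasp point (between the pads) is the TCP; z points along the fingers, y is the line along which they close (so a half turn about z gives the same grasp; the last joint's range is limited). The gripper opens to 94 mm and grips with 3 to 60 N. Pads are 16 mm wide; open, the fingers measure 119 mm over their backs; the gripper's body (75 mm by 177 mm) begins 78 mm behind the grasp point.
Start: joints at [1.103, 0.417, -0.01, 1.614, 0.005, 1.111, -0.053], TCP at [0.259, -0.569, 0.224] pointing down, gripper open.
Joint ranges: [-2.81, 2.81], [-0.39, 2.02], [-1.27, 1.25], [0.06, 2.57], [-1.19, 4.33], [0.19, 2], [-2.82, 2.82]. Speed limits (rad/s): [1.89, 1.89, 2.39, 2.39, 3.01, 3.01, 3.01].

### API

Orientations are given as a 3x3 rotation matrix whose columns are the frame's x, y, z axes.
In Python, from rig import robot gives the robot as it stands. Calls block until the motion is done:
- robot.move_ptp(position, orientation): joint-space move of the TCP to a pose.
- robot.move_linear(position, velocity=0.15, frame=None, threshold=None): straight line of the TCP; frame=None keeps the orientation; velocity is the mean speed in m/s. With threshold (N) it stops when the force on the tool has changed by that much, and returns True; else False.
- robot.goto_joints(angles): joint-space move.
- robot.gripper_to(opening): finger opening in m; the grip force is fixed at half the most; returns when the fingers have stopped.
- robot.pause(seconds).
- robot.ik(position, orientation): joint angles nearest the present ones, or None.
- robot.get_state(): the state.
- robot.grab_frame(name): name is "scene" or "top" or "wrist"; returns the picture (400x640x3 uint8, red, green, blue); there is no depth.
- robot.camera_info(name): a dict with "fx", "fy", "cx", "cy" (pixels), "rvec" (rotation vector, rad) and "tvec" (3), from world to camera coordinates, as OpenCV has them. Camera axes: x right, y down, z forward; pixel columns grow to the right and rows downward; lengths in m; the calibration is good to about 2 mm. The wrist camera is an equidistant fisheye: a pixel r from the principal point sees the ray r / f radians off the axis. A picture is of the moment at which its call begins: read the wrist's pose just before it. camera_info takes no time and is no camera call; for the wrist camera it gives the pose at the moment of the call.
A pose or a line that the arm cannot do raises robot.PlanningError and nothing moves.
- robot.sign_off(): hands the job in; it is judged then, once.
The state is a dict: "time": time; "qpos": joint angles; "joint_vel": joint speeds; "effort": joint torques, N m; "ee_pos": TCP position; "tool_rot": TCP orientation; "force": force on the tool from outside, world axes, zero at the start; "moment": the same for the moment, N m; "opening": finger opening in m; "grasp_force": force on a finger pad.
Only numpy, scipy, OpenCV 4.12 (cv2) and the standard library are available. Lean on these libraries where they do the work, as an engineer would, in place of code of your own. Each camera call takes 0.05 s, during which the arm holds its last target. There are 200 camera calls.

## Working session

There is one attempt and no reset: what is moved stays moved. The work goes in short steps, each a Python script; the robot and the scene stay as the last script left them, time stands still between calls to the robot, and variables do not carry over. Pictures are saved under pics/ and viewed, at most 10 in all, crops included, and the job is handed in when it is done.

```bash
mkdir -p pics; ls; python3 - <<'E'
from rig import robot
import cv2,numpy as np
for n in("scene","top"):
    f=robot.grab_frame(n); cv2.imwrite(f"pics/{n}0.png",f[:,:,::-1])
    c=robot.camera_info(n);print(n,c, (-cv2.Rodrigues(np.array(c["rvec"]))[0].T@np.array(c["tvec"])))
E
```

```text
pics
scene {'fx': 421.7910733573237, 'fy': 421.7910733573237, 'cx': 323.02667893388724, 'cy': 196.90571589676162, 'rvec': array([ 1.67877969,  1.83688957, -0.78247292]), 'tvec': array([-0.05145454, -0.30543589,  1.69538659])} [1.42220843 0.18220266 0.95624249]
top {'fx': 440.9724943486583, 'fy': 440.9724943486583, 'cx': 318.7441104542752, 'cy': 203.72323390092103, 'rvec': array([ 2.14682295, -2.14637988,  0.10334914]), 'tvec': array([0.09856921, 0.5151981 , 1.10502296])} [0.37708933 0.06969448 1.1615365 ]
```

View pics/top0.png

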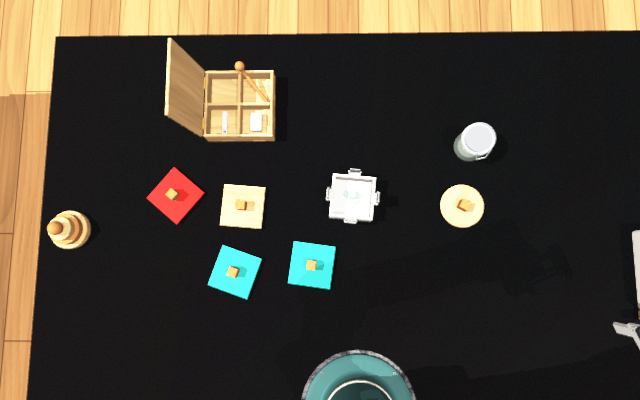

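View pics/scene0.png

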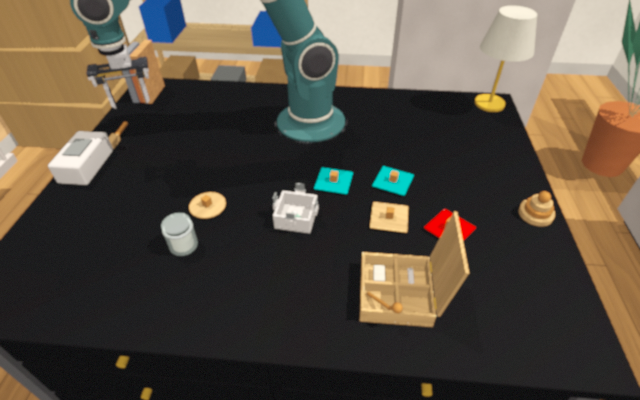

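The top view shows the bamboo square lid at (243,206), the case at (353,198), the round lid at (462,206) and the jar at (475,142). The red and turquoise square lids are decoys.

```bash
cat > h.py <<'E'
from rig import robot
import cv2,numpy as np
def ray(n,uv,z,c=None):
    c=c or robot.camera_info(n); R=cv2.Rodrigues(np.array(c["rvec"]))[0]; o=-R.T@np.array(c["tvec"])
    x=(np.asarray(uv,float).reshape(-1,2)-[c["cx"],c["cy"]])/[c["fx"],c["fy"]]
    if n=="wrist":
        r=np.linalg.norm(x,axis=1,keepdims=True)+1e-9
        d=np.c_[x/r*np.sin(r),np.cos(r)]
    else: d=np.c_[x,np.ones(len(x))]
    d=d@R; return (o+d*((z-o[2])/d[:,2:]))[:,:2]
def rect(mask_cnt_pts):   # world pts -> centre, angle in (-45,45], size
    (c,s,a)=cv2.minAreaRect(mask_cnt_pts.astype(np.float32)*1000)
    a=(a+45)%90-45
    return np.array(c)/1000,np.radians(a),np.array(s)
def down(yaw):  # tool x axis at yaw, pointing down
    c,s=np.cos(yaw),np.sin(yaw); return np.array([[c,s,0],[s,-c,0],[0,0,-1.]])
def biggest(m):
    cs,_=cv2.findContours(m.astype(np.uint8),cv2.RETR_EXTERNAL,cv2.CHAIN_APPROX_NONE)
    return max(cs,key=cv2.contourArea).reshape(-1,2)
E
python3 - <<'E'
from h import *
f=cv2.imread("pics/top0.png"); h=cv2.cvtColor(f,cv2.COLOR_BGR2HSV)
w=np.zeros(f.shape[:2],bool); w[175:240,210:275]=1
print("lid",rect(ray("top",biggest(w&(h[...,2]>100)),0.013)))
w[:]=0; w[160:230,318:388]=1
m=(w&(h[...,2]>90)).astype(np.uint8); m=cv2.morphologyEx(m,cv2.MORPH_OPEN,np.ones((15,15)))
c,a,s=rect(ray("top",biggest(m),0.055)); print("case",c,a,s)
st=robot.get_state(); print(st["time"],st["tool_rot"])
for b in range(4):
  for r in(.095,.075,.046):
    t=a+b*np.pi/2; p=np.r_[c+r*np.array([np.cos(t),np.sin(t)]),.1]
    print(b,r,p,[robot.ik(p,down(y)) is not None for y in (t,t+np.pi,t+np.pi/2,t-np.pi/2)])
E
```

```text
lid (array([0.51225317, 0.30096594]), np.float64(-0.08265293548531771), array([112.44947052, 112.45162201]))
case [0.52979657 0.01257181] -0.0031115042595940778 [114.18349457 117.4703064 ]
0.1 [[ 9.10294637e-01  4.13960637e-01 -5.14656228e-04]
 [ 4.13960951e-01 -9.10294133e-01  9.60197309e-04]
 [-7.10046552e-05 -1.08711004e-03 -9.99999407e-01]]
0 0.095 [0.62479611 0.01227622 0.1       ] [True, True, True, True]
0 0.075 [0.60479621 0.01233845 0.1       ] [True, True, True, True]
0 0.046 [0.57579635 0.01242868 0.1       ] [True, True, True, True]
1 0.095 [0.53009216 0.10757135 0.1       ] [True, True, True, True]
1 0.075 [0.53002993 0.08757144 0.1       ] [True, True, True, True]
1 0.046 [0.5299397  0.05857159 0.1       ] [True, True, True, True]
2 0.095 [0.43479703 0.0128674  0.1       ] [True, True, True, True]
2 0.075 [0.45479693 0.01280517 0.1       ] [True, True, True, True]
2 0.046 [0.48379679 0.01271494 0.1       ] [True, True, True, True]
3 0.095 [ 0.52950098 -0.08242773  0.1       ] [True, True, True, True]
3 0.075 [ 0.52956321 -0.06242783  0.1       ] [True, True, True, True]
3 0.046 [ 0.52965344 -0.03342797  0.1       ] [True, True, True, True]
```

```bash
python3 - <<'E'
from h import *
import json
out={}
for n,p in(("case",(.53,.012,.25)),("lid",(.512,.301,.22))):
    robot.move_ptp(np.array(p),down(0 if n=="case" else -.083)); robot.pause(.2)
    c=robot.camera_info("wrist"); f=robot.grab_frame("wrist"); cv2.imwrite(f"pics/w_{n}.png",f[:,:,::-1])
    out[n]={k:np.asarray(v).tolist() for k,v in c.items()}
json.dump(out,open("cam.json","w")); s=robot.get_state();print(s["time"],s["ee_pos"],s["qpos"],out)
a=cv2.imread("pics/w_case.png");b=cv2.imread("pics/w_lid.png")
cv2.imwrite("pics/both.png",cv2.resize(np.vstack([a,b]),(480,600)) if 0 else np.vstack([a,b])[100:700])
E
```

```text
4.0083 [0.51250226 0.30004998 0.22015533] [-0.13006601  0.42429649 -0.58848964  1.68332472  0.25813766  1.11220547
 -2.44803883] {'case': {'fx': 309.70691628693146, 'fy': 309.70691628693146, 'cx': 319.54390733746425, 'cy': 198.6788602276283, 'rvec': [-2.0685405275273485, 2.068616206987021, 0.2983970190519381], 'tvec': [0.012461556298320488, 0.4712177148043362, 0.5674253131083267]}, 'lid': {'fx': 309.70691628693146, 'fy': 309.70691628693146, 'cx': 319.54390733746425, 'cy': 198.6788602276283, 'rvec': [-1.9848550867726442, 2.1594032423772274, 0.3106521572197909], 'tvec': [0.3426023603368512, 0.43712762638878594, 0.5259411365981217]}}
```

View pics/both.png

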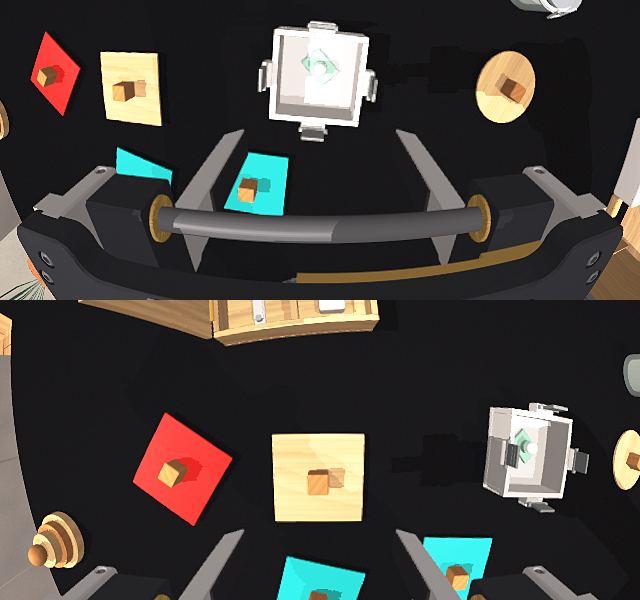

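```bash
python3 - <<'E'
from h import *
import json
C=json.load(open("cam.json"))
for k in C: c=C[k];R=cv2.Rodrigues(np.array(c["rvec"]))[0];print(k,"cam at",-R.T@np.array(c["tvec"]))
f=cv2.imread("pics/w_lid.png"); h=cv2.cvtColor(f,cv2.COLOR_BGR2HSV)
w=np.zeros(f.shape[:2],bool); w[115:235,255:385]=1
print("lid",rect(ray("wrist",biggest(w&(h[...,2]>110)),0.013,C["lid"])))
f=cv2.imread("pics/w_case.png"); h=cv2.cvtColor(f,cv2.COLOR_BGR2HSV)
w[:]=0; w[112:250,250:390]=1
m=(w&(h[...,2]>90)).astype(np.uint8); m=cv2.morphologyEx(m,cv2.MORPH_OPEN,np.ones((45,45)))
p=biggest(m); print("case",rect(ray("wrist",p,0.055,C["case"])),p.min(0),p.max(0))
q=ray("wrist",np.array([(277,127),(370,133),(359,227),(270,222)]),.055,C["case"]); print("corners",q,q.mean(0), np.linalg.norm(np.diff(q,axis=0),axis=1))
d=np.diff(np.r_[q,q[:1]],axis=0);print(np.degrees(np.arctan2(d[:,1],d[:,0])))
for y in np.arange(-4,4)*np.pi/4:
    for P in((.512,.301,.035),(.53,.012,.08)):
        s=robot.ik(np.array(P),down(y)); print(round(y,2),None if s is None else np.round(s,2))
v=f[90:260,220:420]; cv2.imwrite("pics/casez.png",cv2.resize(v,None,fx=3.5,fy=3.5,interpolation=cv2.INTER_CUBIC))
E
```

```text
case cam at [0.61201278 0.0120002  0.41166645]
lid cam at [0.59423936 0.2933795  0.38194119]
lid (array([0.51240356, 0.30256757]), np.float64(-0.08114625209860538), array([111.39485931, 111.07160187]))
case (array([0.53315265, 0.01531715]), np.float64(-0.00654578364330576), array([115.76472473, 117.17216492])) [270 128] [365 224]
corners [[ 0.59318601  0.06124794]
 [ 0.58639095 -0.04599899]
 [ 0.47056196 -0.03673609]
 [ 0.47710293  0.07381154]] [0.53181046 0.0130811 ] [0.10746198 0.11619878 0.11074097]
[-93.62535763 175.42776033  86.61382503  -6.17704258]
-3.14 [ 0.17  0.92 -1.09  1.8   0.95  1.05  0.28]
-3.14 [ 0.74  0.72 -1.09  1.94  0.78  0.98  0.85]
-2.36 [ 0.17  0.92 -1.09  1.8   0.95  1.05  1.07]
-2.36 [ 0.74  0.72 -1.09  1.94  0.78  0.98  1.63]
-1.57 [ 0.17  0.92 -1.09  1.8   0.95  1.05  1.85]
-1.57 [-0.65  0.54  0.72  1.98 -0.5   0.79 -2.78]
-0.79 [-0.71  0.61  0.17  1.83 -0.15  0.72 -2.82]
-0.79 [ 0.21  0.46 -0.35  1.96  0.23  0.76 -2.63]
0.0 [-0.2   0.66 -0.5   1.81  0.43  0.79 -2.5 ]
0.0 [ 0.32  0.49 -0.49  1.95  0.32  0.78 -1.93]
0.79 [-0.11  0.69 -0.63  1.8   0.54  0.82 -1.79]
0.79 [ 0.42  0.52 -0.63  1.95  0.41  0.8  -1.22]
1.57 [-0.    0.75 -0.79  1.8   0.68  0.88 -1.11]
1.57 [ 0.54  0.57 -0.79  1.94  0.53  0.85 -0.53]
2.36 [ 0.09  0.83 -0.94  1.8   0.81  0.96 -0.42]
2.36 [ 0.66  0.64 -0.95  1.94  0.67  0.91  0.15]
```

View pics/casez.png

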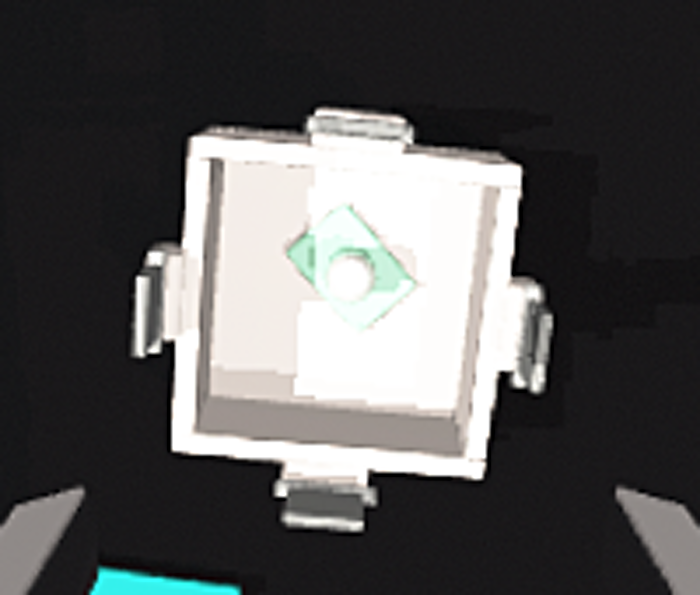

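The zoom shows the case rim clearly. Its outer top corners are at zoomed pixels (190,138), (521,166), (484,478) and (171,450), all four tabs are up, and the pacifier is inside.

```bash
python3 - <<'E'
from h import *
import json
c=json.load(open("cam.json"))["case"]
for P in([(190,138),(521,166),(484,478),(171,450)],[(208,158),(500,186),(468,455),(193,432)]):
    q=ray("wrist",np.array(P)/3.5+[220,90],.055,c); d=np.diff(np.r_[q,q[:1]],axis=0)
    print(q.mean(0),np.linalg.norm(d,axis=1),(np.degrees(np.arctan2(d[:,1],d[:,0]))+45)%90-45)
# tab tips at z .086
T=np.array([(360,113),(548,340),(325,527),(137,315)])/3.5+[220,90]
q=ray("wrist",T,.086,c); print(q,q.mean(0),q[0]-q[2],q[3]-q[1])
E
```

```text
[0.53109628 0.01472167] [0.10963571 0.11040807 0.11131929 0.10931334] [-4.83620914 -4.65706109 -5.40357701 -5.53486081]
[0.53157973 0.01443956] [0.09692797 0.09481771 0.09694733 0.09560718] [-5.50056376 -4.91445997 -5.03386735 -4.92897109]
[[ 0.59931395  0.0088369 ]
 [ 0.52956419 -0.05024177]
 [ 0.46621368  0.01999174]
 [ 0.53762506  0.07825659]] [0.53317922 0.01421087] [ 0.13310027 -0.01115484] [0.00806087 0.12849836]
```

```bash
python3 - <<'E'
from h import *
A=-.081; B=-.089; L=np.array([.5124,.3026]); Cc=np.array([.5314,.0145])
robot.gripper_to(.06)
robot.move_ptp(np.r_[L,.09],down(A))
print(robot.move_linear(np.r_[L,.036],velocity=.08,threshold=10))
robot.gripper_to(0.0); s=robot.get_state(); print(s["time"],s["opening"],s["grasp_force"],s["ee_pos"])
robot.move_linear(np.r_[s["ee_pos"][:2],.16],velocity=.15)
robot.move_ptp(np.r_[Cc,.16],down(B)); robot.pause(.2)
s=robot.get_state(); print(s["time"],s["opening"],s["grasp_force"],s["ee_pos"],s["qpos"])
cv2.imwrite("pics/w2.png",robot.grab_frame("wrist")[:,:,::-1])
E
```

```text
False
6.7667 0.02350592288032278 30.000478327274323 [0.51243573 0.30258848 0.03607983]
9.05 0.024141365527331742 29.999903440475464 [0.5314818  0.01576701 0.15994977] [ 0.35871771  0.37463418 -0.54161693  1.89378615  0.23600312  0.93627744
 -1.95122324]
```

View pics/w2.png

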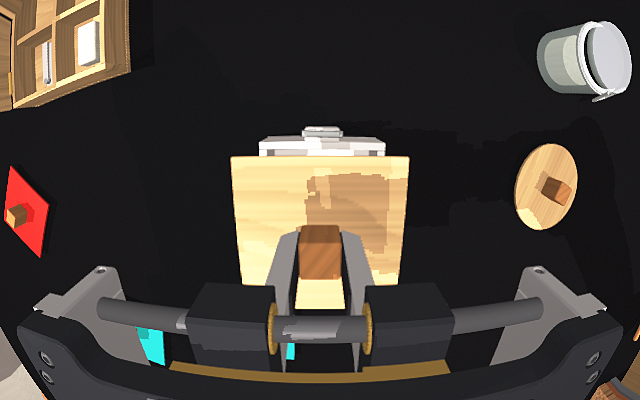

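```bash
python3 - <<'E'
from h import *
B=-.089; Cc=np.array([.5314,.0145])
s=robot.get_state()
q=ray("wrist",[(231,157),(409,157)],.137); m=q.mean(0); u=np.array([np.cos(B),np.sin(B)]); v=np.array([-u[1],u[0]])
K=m-.055*u; print("knob est",K,s["ee_pos"],q)
off=(K-s["ee_pos"][:2])@u; print("off",off)
off=np.clip(off,-.004,.004) if abs(off)>.0015 else 0
T=Cc-off*u
robot.move_linear(np.r_[T,.10],velocity=.1); robot.pause(.2); print(robot.get_state()["ee_pos"],robot.get_state()["force"])
print(robot.move_linear(np.r_[T,.0805],velocity=.03,threshold=8))
s=robot.get_state(); print(s["time"],s["ee_pos"],s["force"])
E
```

```text
knob est [0.5310215  0.01597046] [0.53144394 0.01549815 0.15994587] [[ 0.59056465  0.06587358]
 [ 0.58104298 -0.04370974]]
off -0.0004627454585356962
[0.53171767 0.01445251 0.10054384] [ 0.20089328  0.6268433  -0.1565124 ]
True
10.6083 [0.53127025 0.01447026 0.08278407] [-0.5501171  -0.64793389  5.4824262 ]
```

```bash
python3 - <<'E'
from h import *
Cc=np.array([.5314,.0145])
robot.gripper_to(.044); robot.pause(.2); robot.move_linear(np.r_[Cc,.20],velocity=.15); robot.gripper_to(0.); robot.pause(.2)
c=robot.camera_info("wrist"); f=robot.grab_frame("wrist")[:,:,::-1]; cv2.imwrite("pics/w3.png",f)
f=cv2.imread("pics/w3.png");h=cv2.cvtColor(f,cv2.COLOR_BGR2HSV)
m=((h[...,1]>50)&(h[...,0]<30)&(h[...,2]>110)).astype(np.uint8); w=np.zeros_like(m); w[120:270,230:410]=1
m=cv2.morphologyEx(m*w,cv2.MORPH_CLOSE,np.ones((9,9)))
print(rect(ray("wrist",biggest(m),.059,c)),robot.get_state()["time"])
E
```

```text
(array([0.53110626, 0.01525937]), np.float64(-0.08826661274709574), array([111.94213867, 111.10929871])) 13.3167
```

View pics/w3.png

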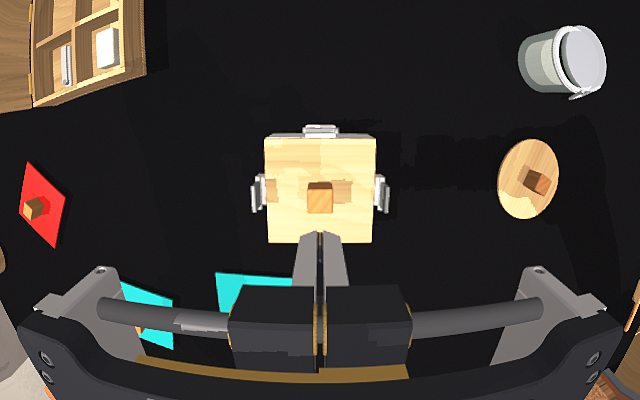

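Lid is seated flat at (0.531,0.015) with all tabs up. Next I fold the +x tab.

```bash
cat > tab.py <<'E'
from h import *
C=np.array([.5313,.0147]); B=-.089
def fold(b):
    t=B+b*np.pi/2; u=np.array([np.cos(t),np.sin(t)]); R=down(B+(b%2)*np.pi/2)
    P=lambda r,z: np.r_[C+r*u,z]
    robot.move_ptp(P(.092,.13),R)
    robot.move_linear(P(.092,.097),velocity=.12)
    print(b,"push",robot.move_linear(P(.053,.097),velocity=.06,threshold=25))
    hit=robot.move_linear(P(.046,.0805),velocity=.04,threshold=22)
    s=robot.get_state(); print("press",hit,s["ee_pos"],s["force"],s["time"])
    robot.pause(.25)
    robot.move_linear(P(.046,.13),velocity=.15)
E
python3 - <<'E'
from tab import *
fold(0)
robot.move_ptp(np.r_[C,.20],down(B)); robot.pause(.2)
cv2.imwrite("pics/w4.png",robot.grab_frame("wrist")[90:290,200:440,::-1].repeat(3,0).repeat(3,1)); print(robot.get_state()["time"])
E
```

```text
0 push False
press True [0.57874982 0.0105626  0.08281308] [-3.26885224 -0.028396   13.13762066] 15.5083
16.9083
```

View pics/w4.png

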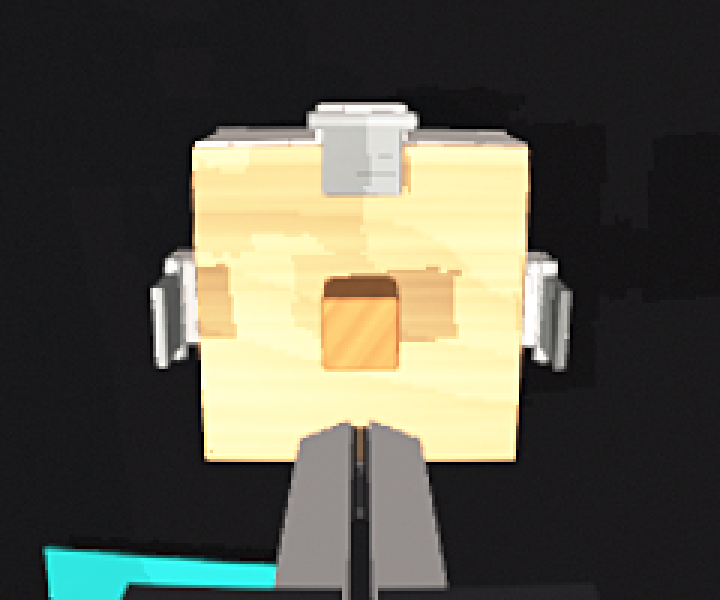

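The +x tab lies flat over the lid, with the pressing contact at tip height 63.8 mm. The other three follow.

```bash
python3 - <<'E'
from tab import *
for b in(2,1,3): fold(b)
robot.move_ptp(np.r_[C-[.08,0],.24],down(B)); robot.pause(.2)
a=robot.grab_frame("wrist")[60:260,200:440,::-1]; s=robot.grab_frame("scene")[170:250,250:346,::-1]
cv2.imwrite("pics/w5.png",np.hstack([cv2.resize(a,(480,400)),cv2.resize(s,(320,267)).copy() if 0 else cv2.copyMakeBorder(cv2.resize(s,(320,267)),0,133,0,0,0)])); print(robot.get_state()["time"])
E
```

```text
2 push False
press True [0.48445333 0.01892683 0.08292871] [-5.91535475 -0.30079372 19.5976761 ] 19.0833
1 push False
press True [0.53584306 0.06213095 0.08292503] [-4.44696428 -0.79145001 16.66667821] 22.6083
3 push False
press True [ 0.52749351 -0.03288265  0.08288149] [-4.17042527 -2.62814264 17.85165126] 25.5833
27.8667
```

View pics/w5.png

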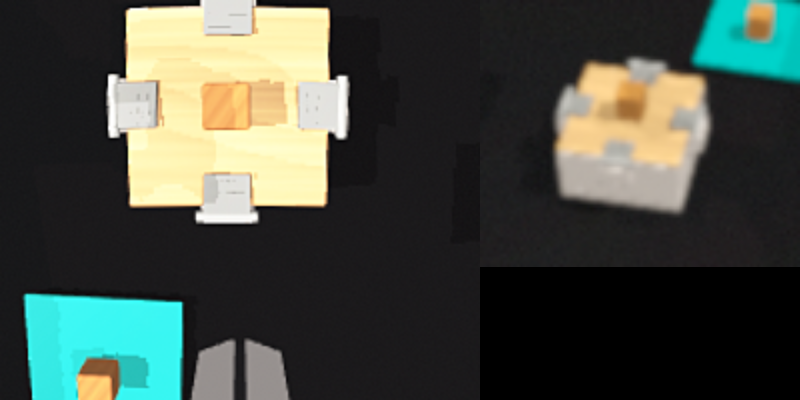

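All four tabs lie flat in both views, and each press stopped at tip height 64 mm. The arm is clear of everything.

```bash
python3 -c "
from rig import robot
print(robot.sign_off())"
```

```text
the job is handed in; nothing more can be done
None
```

The square lid is seated on the case and all four snap tabs are pressed flat; I handed the job in at about 28 s (the sign-off gave no verdict), with no contact with the round lid or jar.

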